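Undo the food processor's blade cap, thread hand unknown

TASK

The processor's blade is locked down by the red screw cap on top of its hub, and the cap may have a right-hand or a left-hand thread, with nothing to show which: find out by trying which way it gives, unscrew it that way (about a sixth of a turn) and lift it off. Finish while still holding the cap in the gripper, upright over the middle of the bowl and at least 5 cm above where it sat, so that the blade can be taken out. Do not bang or lean on the machine, and leave the other things on the bench where they are.

Things in the scene. Friction and masses are not known exactly. Their poses are not given: they have to be found in the camera images.
- processor: White food processor, fixed: base 230 (x) x 200 (y) x 105 mm; open clear bowl 190 mm wide (180 inside), rim 235 mm above the bench, grey handle on its -y side reaching 145 mm from the axis. A black blade hub, 47 mm wide at the top, stands in its middle, steel blade wings low in the bowl. Origin: under the base, on the bowl's upright axis; push buttons on its -x front.
- shaft_seat (a point): Point on the bowl axis on the flat hub top, 222 mm above the bench, where the cap's lower rim sits. Inside the cap a fixed steel shaft end stands up 16 mm from here, with a coarse three-start thread ending in a stop. Which way the cap loosens (clockwise or counter-clockwise) differs between starts and cannot be seen from outside.
- lock_cap: Red round ribbed plastic cap, 48 mm across, 40 mm high, about 70 g; its top is 27 mm above the bowl's rim. A white pointer line on top runs from the centre along the cap's +x, at the start along the processor's +x. Origin: centre of the lower rim, z up. It starts done up against its stop: the wrong way it does not turn, and the fingers slip round it; the right way it turns easily.
- cap_grip (a point): Point on the cap's axis 29 mm above its rim: a good TCP height to grip it from above at any yaw with 20 to 40 N; the fingertips stay clear of the hub. The cap lifts off after 50 to 75 degrees of loosening, and meets another stop just beyond. It need not rise as it turns; before that it can be pulled up less than 4 mm.
- pusher: Bystander, to be left alone: the grey food pusher standing upright, 66 mm square at the top, 108 mm high; origin under its centre.
- slicing_disc: Bystander, to be left alone: a steel slicing disc lying flat, 156 mm across, 3 mm thick, with a black centre boss 22 mm high; origin under its centre.
- pastry_cutter: Bystander, to be left alone: a round steel pastry cutter, 72 mm across, 45 mm high; origin under its centre.
- measuring_cup: Bystander, to be left alone: a steel cup with a handle, 76 mm across, 70 mm high; origin under its centre.
- spice_jar: Bystander, to be left alone: an amber glass jar with a black lid, 48 mm across, 95 mm high; origin under its centre.
- small_cutter: Bystander, to be left alone: a smaller round steel pastry cutter, 50 mm across, 40 mm high; origin under its centre.
Not all that is in view belongs to the job. There is more than one size of the lock_cap; the job needs the smallest.

How it is judged:
By the outcome, as a careful person would: the job done as asked, in the order asked, and still so for the second after the job is handed in, while the arm keeps its last pose, push and grip.
It also fails if it takes over 42 s, if anything falls off the work surface, if the arm or the gripper's body presses on something with over 40 N, if the wrist force passes 120 N, or if a joint passes its speed limit or range.

ROBOT

A 6-joint arm with a two-finger parallel gripper is mounted at the origin on the work surface. World frame = base frame: x ahead of the robot, y to its left, z up, the work surface at z = 0. Lengths are in mm, angles in rad, forces in N, time in s.
With the tool pointing down it reaches from about 350 to 875 mm from the base axis. Payload 15.5 kg.
Tool frame: the origin (TCP) lies between the finger pads, 19 mm behind the fingertips; this is the grasp point; z points along the fingers, y is the line along which they close (so a half turn about z gives the same grasp; the last joint's range is limited). The gripper opens to 85 mm and grips with 20 to 120 N. Pads are 22 mm wide; open, the fingers measure 114 mm over their backs; the gripper's body (76 mm by 85 mm) begins 54 mm behind the grasp point. The pads swing forward as they close: fully open they stand 13 mm farther back than shut.
Start: joints at [-0.096, 0.494, 1.345, -0, 1.302, -0.096], TCP at [625.001, 0.003, 249.977] pointing down, gripper open.
Joint ranges: [-2.91, 2.91], [-0.82, 2.16], [0.22, 2.67], [-1.22, 4.37], [0.12, 2.79], [-3.08, 3.08]. Speed limits (rad/s): [1.89, 1.89, 2.57, 3.01, 3.01, 3.01].

INTERFACE

Orientations are given as a 3x3 rotation matrix whose columns are the frame's x, y, z axes.
In Python, from rig import sense, read_camera, job_done, recognise gives the robot as it stands. The module is installed in compiled form; this text tells all that it offers.
- The arm moves only by the shell command python3 -m creep 'ROWS' [FORCE]. ROWS is JSON, a list of rows, each a list of 7 numbers: the opening, from -1 (shut) to 1 (fully open), then the shift along the tool's x, y, z scaled (see below), then the turn, a rotation vector about the tool's x, y, z scaled (see below). In form: [[grip, dx, dy, dz, wx, wy, wz], ...]. A call has 1 to 8 rows; each row shifts and turns the commanded pose from where the row before left it, along the tool's axes as they then stand; what a row does not reach is not made up. The controller multiplies each number of a shift by 5 cm and each number of a turn by 0.1 rad. A row lasts 1/8 s, in which the tool goes at most 62.5 mm and 10.7 degrees, less where a joint would pass 70% of its speed; a pose out of reach is approached as far as the arm can. A call with a number of a shift or a turn outside -1 to 1 is refused whole. A call with a gripper value outside its range is refused whole. The fingers move at their own pace and stop on an object; FORCE is the grip in N (left out, the last holds). Time passes only in rows, so rows that do not move let the fingers close. It gives the time, the measured TCP pose, the force, the opening and the grip force at its end, in the units of the state.
- sense(): the state, without advancing time (a new reading comes with each control period).
- read_camera(name): name is "scene" or "side" or "wrist"; returns a dict with "img" (384x512x3 uint8, red, green, blue), "range_z" (384x512 float32, mm along the optical axis (not along the pixel's ray), 0 where there is no reading), "K" (3x3 intrinsics, pixels), "xyz" and "rotation" of the camera in the world. Camera axes: x right, y up, looking along -z (the intrinsics and any distortion apply to the point x, -y, -z); pixel columns grow to the right and rows downward; lengths in mm; the calibration is good to about 2 mm. The wrist camera is an equidistant fisheye: a pixel r from the principal point sees the ray r / f radians off the axis. A picture is of the moment at which its call begins.
- job_done(): hands the job in; it is judged then, once.
Trained networks look in a picture, given as the dict that the camera call returned (one of the last four; its "shot" number tells which), for a name from the list of things; names that differ only in an ending like _2 or _b are one class to them, and where a whole thing is asked for, a point or a joint stands for the part that bears it (a point fixed in the world has none). Each returns a list of dicts, best first, with "p" (0 to 1); they miss things now and then, are a little off and sometimes report something else, mostly with a low value. They report only what shows in the picture. A call takes as long as a camera call. They do not tell look-alikes from the thing itself.
- recognise(picture, label): "point" ([x, y, z] in mm, in world coordinates, good to about 4 mm: the middle of the surface that is visible of it).
The state is a dict: "t": time; "q": joint angles; "joint_vel": joint speeds; "joint_torque": joint torques, N m; "ee_pos": TCP position; "ee_rot": TCP orientation; "wrist_force": force on the tool from outside, world axes, zero at the start; "moment": the same for the moment, N m; "grip_width": finger opening in mm; "gripper_force": force on a finger pad.
Only numpy, scipy, OpenCV 4.12 (cv2) and the standard library are available. Lean on these libraries where they do the work, as an engineer would, in place of code of your own. Each camera call takes 0.05 s, during which the arm holds its last target. There are 200 camera calls.

## Working session

There is one attempt and no reset: what is moved stays moved. The work goes in short steps, Python scripts to look and compute and a shell command to move; the robot and the scene stay as the last step left them, time stands still between calls to the robot, and variables do not carry over. Pictures are saved under pics/ and viewed, at most 10 in all, crops included, and the job is handed in when it is done.

```bash
mkdir -p pics; python3 - <<'E'
from rig import *
import cv2,numpy as np
ims=[]
for n in("scene","side"):
    p=read_camera(n); ims.append(p["img"])
    for l in("lock_cap","processor"):
        print(n,l,[(np.round(d["point"]),round(d["p"],2)) for d in recognise(p,l)])
    # red points
    hsv=cv2.cvtColor(p["img"],cv2.COLOR_RGB2HSV)
    m=(((hsv[...,0]<8)|(hsv[...,0]>172))&(hsv[...,1]>130)&(hsv[...,2]>60)).astype(np.uint8)
    k,lab,st,c=cv2.connectedComponentsWithStats(m)
    K=p["K"]
    for i in range(1,k):
        if st[i,4]<40: continue
        v,u=np.where((lab==i)&(p["range_z"]>0)); z=p["range_z"][v,u]
        P=np.c_[(u-K[0,2])/K[0,0]*z,-(v-K[1,2])/K[1,1]*z,-z]@np.array(p["rotation"]).T+p["xyz"]
        zt=np.percentile(P[:,2],97); T=P[P[:,2]>zt-4]
        print(st[i],P.min(0).round(),P.max(0).round(),"top",zt.round(1),((T.min(0)+T.max(0))/2).round(1),(T.max(0)-T.min(0)).round())
    cv2.imwrite(f"pics/{n}.png",p["img"][...,::-1])
s=sense();print(s["t"],s["wrist_force"],s["grip_width"],np.round(s["ee_rot"],3))
E
```

```text
scene lock_cap [(array([ 298., -221.,   52.]), 0.97), (array([708., -46.,  55.]), 0.88), (array([495., -48., 262.]), 0.65)]
scene processor [(array([510., -72., 146.]), 0.58)]
[461 108  12  21  57] [ 733.  555. -190.] [ 809. 1118.  217.] top 215.9 [806.2 575.3 214.6] [ 6. 37.  5.]
[214 178  22  25 296] [418. -72. 185.] [512.  14. 266.] top 263.9 [488.7 -47.1 263. ] [47. 47.  6.]
[109 234  27  29 336] [ 253. -253.   25.] [ 320. -189.   60.] top 57.5 [ 287.8 -221.9   56.7] [63. 63.  6.]
[290 272  28  25 510] [674. -67.  48.] [738.  -4.  59.] top 57.4 [706.4 -35.4  56.4] [64. 63.  6.]
side lock_cap [(array([696., -50.,  55.]), 0.95), (array([ 281., -232.,   53.]), 0.66)]
side processor [(array([454., -85., 140.]), 0.56)]
[230  77   6  14  58] [ 799.  553. -587.] [1748. 1915.  218.] top 214.6 [803.7 571.5 214.4] [ 7. 27.  7.]
[266 184  19  24 342] [463. -75. 226.] [510. -26. 265.] top 263.7 [487.5 -50.8 262.5] [46. 46.  6.]
[315 204  21  26 367] [672. -73.   9.] [737.  -9.  60.] top 57.0 [704.7 -40.8  56.4] [64. 62.  7.]
[239 322  27  36 742] [ 252. -257.    8.] [ 317. -194.   60.] top 57.7 [ 284.2 -225.6   56.7] [62. 64.  6.]
0.3 [ 0.63620256 -0.38548474 -0.94939148] 84.81969699960507 [[ 0.  1. -0.]
 [ 1. -0.  0.]
 [ 0. -0. -1.]]
```

View pics/scene.png

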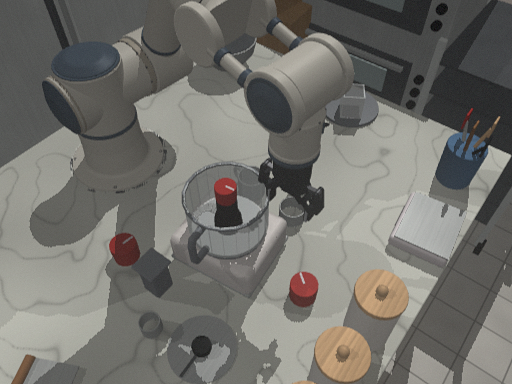

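View pics/side.png

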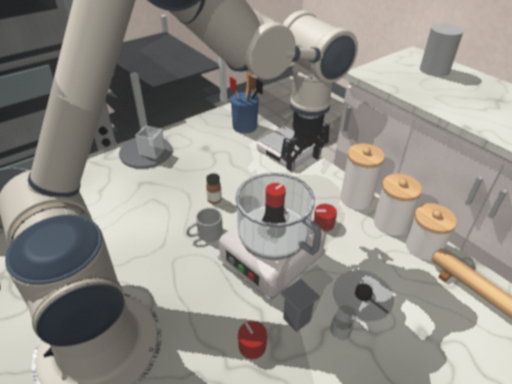

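The smallest cap sits on the hub in the bowl, at scene (226,190) and side (275,195), which is about (488, -49) with its top at 262. The larger caps on the bench are decoys. I'll raise the arm and move over it.

```bash
python3 -m creep '[[1,0,0,-0.8,0,0,0],[1,0,0,-0.8,0,0,0],[1,-0.2,-0.55,0,0,0,0],[1,-0.2,-0.55,0,0,0,0],[1,-0.2,-0.55,0,0,0,0],[1,-0.2,-0.55,0,0,0,0],[1,-0.18,-0.54,0,0,0,0],[1,0,0,0,0,0,0]]' 30
python3 -m creep '[[1,0,0,0,0,0,0],[1,0,0,0,0,0,0]]'
python3 - <<'E'
from rig import *
import cv2,numpy as np
p=read_camera("wrist");s=sense();print(s["ee_pos"],np.round(s["ee_rot"],3))
img=p["img"];cv2.imwrite("pics/w1.png",img[...,::-1])
hsv=cv2.cvtColor(img,cv2.COLOR_RGB2HSV)
m=(((hsv[...,0]<8)|(hsv[...,0]>172))&(hsv[...,1]>130)&(hsv[...,2]>60)&(p["range_z"]>0))
v,u=np.where(m);z=p["range_z"][v,u];K=p["K"]
a,b=(u-K[0,2])/K[0,0],(v-K[1,2])/K[1,1];r=np.hypot(a,b)+1e-9;t=np.tan(r)/r
P=np.c_[a*t*z,-b*t*z,-z]@np.array(p["rotation"]).T+p["xyz"]
T=P[(P[:,2]>255)&(P[:,2]<270)];print(len(T),T.min(0),T.max(0),(np.percentile(T,1,0)+np.percentile(T,99,0))/2)
print([(np.round(d["point"]),d["p"]) for d in recognise(p,"lock_cap")])
E
```

```text
t: 1.3
ee_pos: [486.7, -49.3, 330.2]
ee_rot: [[0.001, 1.0, -0.0], [1.0, -0.001, -0.0], [-0.0, -0.0, -1.0]]
wrist_force: [0.8, 0.3, -0.2]
grip_width: 85.6
gripper_force: 0.0
t: 1.55
ee_pos: [488.7, -48.8, 329.9]
ee_rot: [[-0.0, 1.0, 0.0], [1.0, 0.0, 0.0], [0.0, 0.0, -1.0]]
wrist_force: [-0.0, 0.8, 1.0]
grip_width: 85.5
gripper_force: 0.0
[488.55979042 -48.81746555 329.83065993] [[-0.  1. -0.]
 [ 1.  0.  0.]
 [ 0. -0. -1.]]
3238 [465.00306458 -71.66277821 255.2177154 ] [510.92902561 -23.40972249 263.43143198] [487.7529389  -46.94587585 260.46727713]
[(array([486., -41., 266.]), 0.97), (array([ 283., -195.,   52.]), 0.68), (array([696., -37.,  50.]), 0.56)]
```

View pics/w1.png

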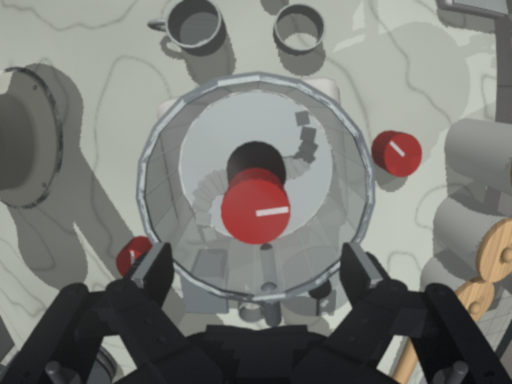

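The wrist view shows the cap at pixel (255,206), centred in the bowl, with its pointer along about +x and the fingers straddling it. I'll lower and close gently.

```bash
python3 -m creep '[[1,0,0,0.4,0,0,0],[1,0,0,0.4,0,0,0],[1,0,0,0.4,0,0,0],[1,0,0,0.3,0,0,0],[1,0,0,0.08,0,0,0],[1,0,0,0,0,0,0],[1,0,0,0,0,0,0]]' 30
python3 -m creep '[[-0.1,0,0,0,0,0,0],[-0.1,0,0,0,0,0,0],[-0.1,0,0,0,0,0,0],[-0.1,0,0,0,0,0,0]]' 30
python3 -m creep '[[-0.1,0,0,0,0,0,0],[-0.1,0,0,0,0,0,0],[-0.1,0,0,0,0,0,0],[-0.1,0,0,0,0,0,0]]' 30
python3 -c "
from rig import *;s=sense();print(s['moment'],s['wrist_force'],s['q'])"
```

```text
t: 2.52
ee_pos: [488.4, -49.0, 251.5]
ee_rot: [[0.0, 1.0, 0.001], [1.0, -0.0, -0.0], [-0.0, 0.001, -1.0]]
wrist_force: [-0.4, -0.5, 0.5]
grip_width: 85.1
gripper_force: 0.0
t: 3.02
ee_pos: [488.0, -49.0, 251.4]
ee_rot: [[0.0, 1.0, 0.0], [1.0, -0.0, -0.0], [-0.0, 0.0, -1.0]]
wrist_force: [-1.9, 1.1, 5.8]
grip_width: 47.3
gripper_force: 30.1
t: 3.52
ee_pos: [488.0, -49.0, 251.4]
ee_rot: [[-0.0, 1.0, 0.0], [1.0, 0.0, -0.0], [-0.0, 0.0, -1.0]]
wrist_force: [-3.0, 0.8, 6.0]
grip_width: 47.1
gripper_force: 30.1
[0.0587183  0.34949784 0.00629919] [-2.96363686  0.78181525  5.9833833 ] [-2.21882531e-01  3.03653447e-01  1.66665821e+00 -4.21634516e-05
  1.17087883e+00 -2.21884549e-01]
```

```bash
python3 -m creep '[[-1,0,0,0,0,0,-0.5],[-1,0,0,0,0,0,-0.5],[-1,0,0,0,0,0,-0.5],[-1,0,0,0,0,0,0]]' 30
python3 - <<'E'
from rig import *
import cv2,numpy as np
s=sense();print(s["moment"],s["q"][5],s["q"][0])
p=read_camera("wrist");cv2.imwrite("pics/w2.png",p["img"][...,::-1])
p=read_camera("scene");c=p["img"][150:230,190:270];cv2.imwrite("pics/s2.png",cv2.resize(c,None,fx=5,fy=5)[...,::-1])
E
```

```text
t: 4.03
ee_pos: [488.1, -48.9, 251.4]
ee_rot: [[-0.15, 0.989, 0.001], [0.989, 0.15, 0.0], [-0.0, 0.001, -1.0]]
wrist_force: [-1.2, 1.2, 5.4]
grip_width: 47.1
gripper_force: 30.0
[0.17773915 0.21662983 0.05145863] -0.3727644331643217 -0.221818013667493
```

View pics/w2.png

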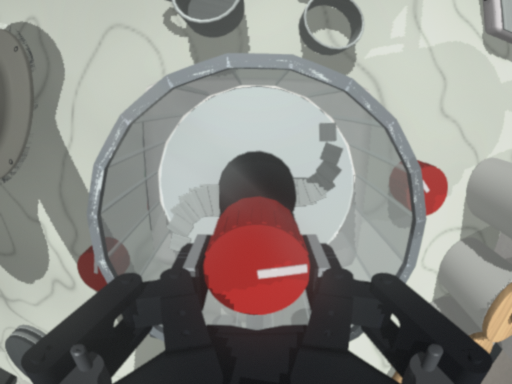

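The pointer at (258,275)→(308,268) turned with the gripper, and the moment is only 0.05 N m, so counter-clockwise gives. Continuing that way.

```bash
python3 -m creep '[[-1,0,0,0,0,0,-0.8],[-1,0,0,0,0,0,-0.8],[-1,0,0,0,0,0,-0.8],[-1,0,0,0,0,0,-0.8],[-1,0,0,0,0,0,-0.8],[-1,0,0,0,0,0,-0.8],[-1,0,0,0,0,0,-0.8],[-1,0,0,0,0,0,0]]' 30
python3 - <<'E'
from rig import *
import cv2,numpy as np
s=sense();print(s["moment"],s["q"][5])
p=read_camera("wrist");cv2.imwrite("pics/w3.png",p["img"][...,::-1])
E
```

```text
t: 5.12
ee_pos: [488.7, -49.0, 251.4]
ee_rot: [[-0.652, 0.759, 0.002], [0.759, 0.652, 0.0], [-0.001, 0.001, -1.0]]
wrist_force: [4.6, 2.2, 3.6]
grip_width: 47.1
gripper_force: 30.7
[ 0.42419736 -0.66606069  0.06240076] -0.9315574603652181
```

View pics/w3.png

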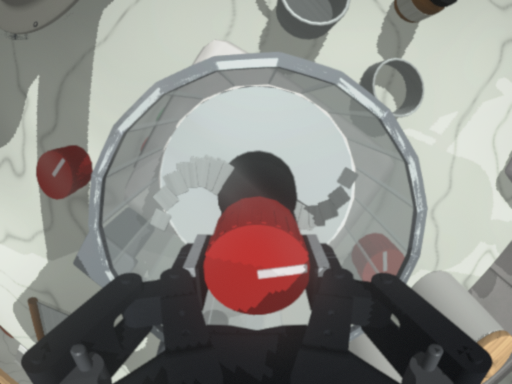

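The scene turned in the image while the pointer kept its place relative to the gripper, so the cap has turned 41° with it. About 22° more, then a gentle lift.

```bash
python3 -m creep '[[-1,0,0,0,0,0,-0.7],[-1,0,0,0,0,0,-0.7],[-1,0,0,0,0,0,-0.7],[-1,0,0,0,0,0,-0.7],[-1,0,0,0,0,0,-0.7],[-1,0,0,0,0,0,-0.3],[-1,0,0,0,0,0,0],[-1,0,0,0,0,0,0]]' 30
python3 -c "
from rig import *;s=sense();print(s['moment'],s['q'][5])"
python3 -m creep '[[-1,0,0,-0.04,0,0,0],[-1,0,0,-0.04,0,0,0],[-1,0,0,-0.04,0,0,0],[-1,0,0,0,0,0,0]]' 30
python3 -c "
from rig import *;s=sense();print(s['moment'],s['q'][5])"
```

```text
t: 6.18
ee_pos: [488.8, -48.7, 251.4]
ee_rot: [[-0.886, 0.464, 0.002], [0.464, 0.886, 0.0], [-0.002, 0.001, -1.0]]
wrist_force: [6.0, 4.9, 4.4]
grip_width: 46.9
gripper_force: 30.8
[ 0.88681853 -0.96817745 -0.0507512 ] -1.309754486994484
t: 6.68
ee_pos: [488.4, -48.7, 257.0]
ee_rot: [[-0.886, 0.464, 0.001], [0.464, 0.886, 0.0], [-0.0, 0.001, -1.0]]
wrist_force: [4.9, 3.7, -1.0]
grip_width: 47.0
gripper_force: 33.1
[ 0.67101215 -0.89312489 -0.02519336] -1.3097670957260117
```

```bash
python3 -m creep '[[-1,0,0,-0.1,0,0,0],[-1,0,0,-0.15,0,0,0],[-1,0,0,-0.2,0,0,0],[-1,0,0,-0.25,0,0,0],[-1,0,0,-0.25,0,0,0],[-1,0,0,-0.25,0,0,0],[-1,0,0,-0.2,0,0,0],[-1,0,0,0,0,0,0]]' 30
python3 -m creep '[[-1,0,0,0,0,0,0],[-1,0,0,0,0,0,0],[-1,0,0,0,0,0,0],[-1,0,0,0,0,0,0]]' 30
python3 - <<'E'
from rig import *
import cv2,numpy as np
s=sense();print(s["moment"],s["q"])
a=read_camera("scene");b=read_camera("side");i=np.hstack([cv2.resize(p["img"][100:260,x:x+160],None,fx=2.5,fy=2.5) for p,x in((a,150),(b,190))])
cv2.imwrite("pics/end.png",i[...,::-1])
E
```

```text
t: 7.68
ee_pos: [488.3, -49.0, 327.7]
ee_rot: [[-0.887, 0.462, 0.001], [0.462, 0.887, -0.0], [-0.001, 0.0, -1.0]]
wrist_force: [-1.3, 0.5, 0.1]
grip_width: 46.9
gripper_force: 33.1
t: 8.18
ee_pos: [488.0, -49.0, 326.8]
ee_rot: [[-0.887, 0.463, -0.0], [0.463, 0.887, 0.0], [0.0, -0.0, -1.0]]
wrist_force: [-0.3, 0.5, -0.5]
grip_width: 46.8
gripper_force: 33.1
[ 0.00107292 -0.05325581  0.01116386] [-2.21917014e-01  2.28150988e-01  1.54999030e+00 -1.62648591e-05
  1.36375801e+00 -1.31185779e+00]
```

View pics/end.png

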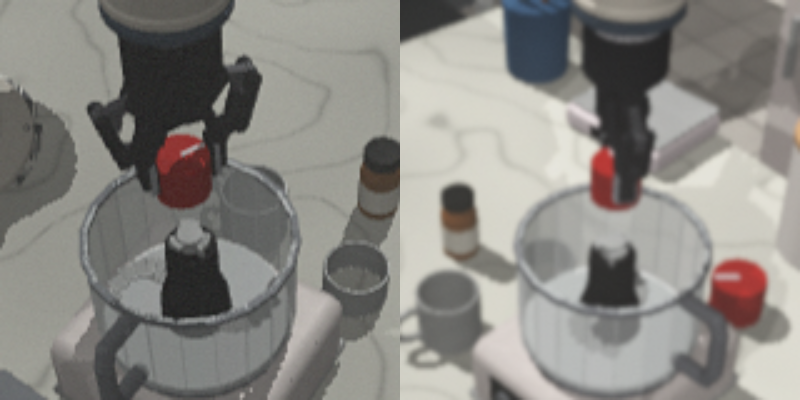

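The cap at (185,170) in the left crop is held upright, 75 mm above its seat and over the bowl's middle. The bare steel shaft end shows at (190,235).

```bash
python3 -c "
from rig import *;print(job_done())"
```

```text
the job is handed in; nothing more can be done
None
```

The cap came loose counter-clockwise (about 62°), and I handed the job in with it held upright in the gripper, about 75 mm above its seat over the middle of the bowl.

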